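# Start the light-curing unit

### The arm

A 6-joint arm with a two-finger parallel gripper is mounted at the origin on the work surface. World frame = base frame: x ahead of the robot, y to its left, z up, the work surface at z = 0. Lengths are in m, angles in degrees, forces in N, time in s.
With the tool pointing down it reaches from about 0.3 to 0.75 m from the base axis. Payload 8.5 kg.
Tool frame: the origin (TCP) lies midway between the tips of the shut fingers; the grasp point (between the pads) lies 19 mm behind it (env.grasp_offset is the distance from the TCP to the grasp point, in m); z points along the fingers, y is the line along which they close (so a half turn about z gives the same grasp; the last joint's range is limited). The gripper opens to 85 mm and grips with 20 to 120 N. Pads are 22 mm wide; open, the fingers measure 114 mm over their backs; the gripper's body (76 mm by 85 mm) begins 54 mm behind the grasp point. The pads swing forward as they close: fully open they stand 13 mm farther back than shut.
Start: joints at [58.883, 21.807, 74.336, -0, 83.858, -12.336], TCP at [0.177, 0.521, 0.231] pointing down, gripper open.
Joint ranges: [-178.18, 178.18], [-50.72, 133.34], [12.68, 142.11], [-81.47, 261.47], [9.98, 163.14], [-165.26, 165.26]. Speed limits (degrees/s): [136.94, 136.94, 180, 180, 180, 180].

### API

Orientations are given as a 3x3 rotation matrix whose columns are the frame's x, y, z axes.
In Python, from rig import env gives the robot as it stands.
- The arm moves only by the tool servo_tool, never from a script. Its argument "deltas" is text: rows parted by semicolons, each of 7 numbers parted by spaces: the opening, from 0 (shut) to 1 (fully open), then the shift along the tool's x, y, z in mm, then the turn, a rotation vector about the tool's x, y, z in rad. A call has 1 to 8 rows; each row shifts and turns the commanded pose from where the row before left it, along the tool's axes as they then stand; what a row does not reach is not made up. A row lasts 1/12 s, in which the tool goes at most 41.7 mm and 7.16 degrees, less where a joint would pass 70% of its speed; a pose out of reach is approached as far as the arm can. A call is refused whole if a number of a shift passes 41.7 or a number of a turn 0.125, either way. A call with a gripper value outside its range is refused whole. The fingers move at their own pace and stop on an object; "newtons" is the grip in N (left out, the last holds). Time passes only in rows, so rows that do not move let the fingers close. It gives the time, the measured TCP pose, the force, the opening and the grip force at its end, in the units of the state.
- env.observe(): the state, without advancing time (a new reading comes with each control period).
- env.get_image(name): name is "scene" or "top" or "wrist"; returns a dict with "img" (480x640x3 uint8, red, green, blue), "depth" (480x640 float32, m along the optical axis (not along the pixel's ray), 0 where there is no reading), "camera_matrix" (3x3 intrinsics, pixels), "world_to_cam" (4x4, takes a point from world to camera coordinates). Camera axes: x right, y down, z forward; pixel columns grow to the right and rows downward; lengths in m; the calibration is good to about 2 mm. A picture is of the moment at which its call begins.
- env.close_job(): hands the job in; it is judged then, once.
Trained networks look in a picture, given as the dict that the camera call returned (one of the last four; its "shot" number tells which), for a name from the list of things; names that differ only in an ending like _2 or _b are one class to them, and where a whole thing is asked for, a point or a joint stands for the part that bears it (a point fixed in the world has none). Each returns a list of dicts, best first, with "conf" (0 to 1); they miss things now and then, are a little off and sometimes report something else, mostly with a low value. They report only what shows in the picture. A call takes as long as a camera call.
- env.spot_in(name, picture): "bbox" ([centre column, centre row, width, height] in pixels, round what is visible of it).
- env.spot_point(name, picture): "uv" ([column, row] in pixels: a listed point, or the origin of a listed thing).
The state is a dict: "time_s": time; "q": joint angles; "qvel": joint speeds; "joint_efforts": joint torques, N m; "position": TCP position; "tool_rot": TCP orientation; "ft_force": force on the tool from outside, world axes, zero at the start; "wrist_torque": the same for the moment, N m; "grip_width": finger opening in m; "gripper_force": force on a finger pad.
Only numpy, scipy, OpenCV 4.12 (cv2) and the standard library are available. Lean on these libraries where they do the work, as an engineer would, in place of code of your own. Each camera call takes 0.05 s, during which the arm holds its last target. There are 200 camera calls.

### The job

The light-curing unit on the dental bench is loaded with a plaster model in its open drawer. With the fingertips, push the drawer gently until it is fully home, and only then press the middle one of the three square keys on the sloping panel, lightly, until it is right down; let it come back up and withdraw. Do not press any other key, and leave the model in the drawer and the bottle, jar and plaster cast beside the unit alone.

Things in the scene. Friction and masses are not known exactly. Their poses are not given: they have to be found in the camera images.
- curing_unit: White fixed appliance, 300 mm deep (x), 280 wide (y), 180 high. Origin: centre of its underside; x points from front (robot side) to back, z up. Lower front: the drawer. Above it a panel slopes up 24.4 degrees from level, from 122 mm high at the front edge (x = -150) to 172 (x = -40): display and black rocker in its upper half, one row of four keys in its lower half: three square, one round.
- drawer (a joint): Sliding drawer, m: 0 = fully home at its stop, grows as it comes out towards the robot (starts 0.05 to 0.11). About 1.5 N friction, stays where it is left. White front 276 mm wide, 18 to 106 mm above the bench, standing 18 mm proud of the casing when home.
- drawer_push (a point): Middle of the outer face of the ledge along the top of the drawer front: upright, 170 mm wide, 80 to 104 mm above the bench, 18 mm further out than the front below it. Moves with the drawer. Its x points into the unit, the way to push; z up. With the drawer home it lies at x = -186 mm from the unit's origin.
- key_middle (a joint): Travel of the middle square key, the one to press, m: 0 = up, 0.004 = right down on its stop. Sprung: starts to move at 1.4 N, right down at about 4.2 N, comes back up by itself.
- key_middle_top (a point): Centre of the top face of the middle square key (cap 24 x 24 mm, standing 9 mm out of the panel). Its z is the panel's outward normal (up and towards the robot), so -z is the way to press; its y runs along the row of keys.
- key_left (a joint): Travel of the square key on the left as the robot sees it (46 mm to +y of the middle key, centre to centre), same kind; must not be pressed.
- key_right (a joint): Travel of the square key on the right (46 mm to -y of the middle key), same kind; must not be pressed.
- key_round (a joint): Travel of the round stop key, 26 mm across, further right (117 mm to -y of the middle key); must not be pressed.
- model: Loose plaster model of a jaw with pinkish gums, 62 mm wide, 56 mm deep, 38 mm high, standing in the drawer behind its front, on the drawer's mat 32 mm above the bench, so that it is lower than the drawer's front. It rides with the drawer. Origin: centre of its underside, z up.
- bottle: White plastic bottle with a grey band and a 38 mm wide white cap, 48 mm across, 150 mm high, standing loose beside the unit or its drawer. Origin: centre of its underside.
- jar: White porcelain jar with a knob on its lid, 62 mm across, 58 mm high, standing loose beside the unit or its drawer. Origin: centre of its underside.
- bench_cast: Plain cream plaster cast of a jaw, 62 mm wide, 56 mm deep, 42 mm high, standing loose beside the unit or its drawer. Origin: centre of its underside.

How it is judged:
By the outcome, as a careful person would: the job done as asked, in the order asked, and still so for the second after the job is handed in, with the robot touching nothing.
It also fails if it takes over 42 s, if anything falls off the work surface, if the arm or the gripper's body presses on something with over 40 N, if the wrist force passes 120 N, or if a joint passes its speed limit or range.

## Working session

There is one attempt and no reset: what is moved stays moved. The work goes in short steps, Python scripts to look and compute and a tool call to move; the robot and the scene stay as the last step left them, time stands still between calls to the robot, and variables do not carry over. Pictures are saved under pics/ and viewed, at most 10 in all, crops included, and the job is handed in when it is done.

Besides the shell and the picture viewer there is one more tool, called after "Call:" by a JSON object that holds its "fn" and its "kwargs", one argument or row to a line. servo_tool: Moves the arm, as the interface text tells. Its arguments: {"type":"object","properties":{"deltas":{"type":"string"},"newtons":{"type":"number"}},"required":["deltas"]}

```bash
mkdir -p pics
cat > h.py <<'E'
import numpy as np,cv2
from rig import env
def shot(n,f=None):
    p=env.get_image(n)
    if f: cv2.imwrite('pics/'+f,p['img'][:,:,::-1])
    return p
def world(p,uv,r=2):
    K=np.array(p['camera_matrix']);T=np.linalg.inv(np.array(p['world_to_cam']))
    u,v=uv;w=p['depth'][int(round(v))-r:int(round(v))+r+1,int(round(u))-r:int(round(u))+r+1];w=w[w>0]
    d=np.median(w) if w.size else np.nan
    return (T@np.r_[np.linalg.inv(K)@[u,v,1]*d,1])[:3]
E
python3 - <<'E'
from h import *
np.set_printoptions(precision=4,suppress=True)
for c in ['scene','top','wrist']:
    p=shot(c,c+'0.png');print(c)
    for n in ['drawer_push','key_middle_top','bottle','jar','bench_cast','model','curing_unit']:
        for r in env.spot_point(n,p)[:2]: print(n,round(r['conf'],2),np.round(r['uv'],1),world(p,r['uv']))
    for n in ['key_middle','key_left','key_right','key_round','drawer','bottle','jar','bench_cast']:
        for r in env.spot_in(n,p)[:2]: print(' box',n,round(r['conf'],2),np.round(r['bbox'],0),world(p,r['bbox'][:2]))
E
```

```text
scene
drawer_push 0.8 [299.9 179.3] [0.481  0.0006 0.1045]
key_middle_top 0.6 [324.7 229.9] [0.6329 0.0404 0.1468]
bottle 0.86 [196.2 246. ] [ 0.5703 -0.2028  0.0206]
jar 0.68 [413.  225.9] [0.5535 0.2159 0.0436]
bench_cast 0.89 [418.2 305.1] [0.7187 0.2033 0.032 ]
model 0.44 [411.8 225.2] [0.5528 0.2134 0.0451]
 box key_middle 0.54 [323. 234.  12.   4.] [0.6446 0.0369 0.1508]
 box key_left 0.55 [352. 232.  12.   8.] [0.6427 0.0849 0.1515]
 box key_right 0.68 [298. 234.  13.  17.] [ 0.6427 -0.0038  0.1502]
 box bottle 0.96 [187. 220.  38.  61.] [ 0.5712 -0.2031  0.1041]
 box jar 0.73 [414. 221.  28.  39.] [0.5449 0.2188 0.0481]
 box bench_cast 0.72 [419. 297.  36.  35.] [0.6991 0.2085 0.0271]
top
drawer_push 0.85 [343.5 351. ] [ 0.4717 -0.0021  0.0002]
key_middle_top 0.66 [308.1 241.3] [0.6409 0.0358 0.1492]
bottle 0.6 [455.  290.3] [ 0.5423 -0.186   0.1031]
jar 0.98 [213.9 335.5] [0.523  0.209  0.0471]
bench_cast 0.86 [210.1 238.1] [0.6921 0.2039 0.0261]
model 0.96 [331.5 273.3] [0.6005 0.003  0.0538]
 box key_middle 0.47 [306. 245.  15.  18.] [0.6354 0.0401 0.1471]
 box key_left 0.77 [278. 250.  19.  17.] [0.6332 0.0828 0.1458]
 box key_left 0.63 [468. 286.  46.  37.] [ 0.5419 -0.195   0.1499]
 box key_right 0.57 [336. 239.  16.  21.] [ 0.6389 -0.0065  0.1478]
 box key_right 0.57 [382. 235.  17.  18.] [ 0.6371 -0.0781  0.1472]
 box key_round 0.45 [382. 237.  14.  20.] [ 0.6338 -0.0773  0.146 ]
 box drawer 0.82 [345. 306. 176.  97.] [ 0.5453 -0.0131  0.0324]
 box bottle 0.89 [466. 286.  48.  35.] [ 0.5433 -0.1929  0.1496]
 box jar 0.61 [211. 337.  41.  37.] [0.521  0.2132 0.0516]
 box bench_cast 0.86 [211. 239.  39.  36.] [0.6904 0.2031 0.0264]
wrist
```

View pics/scene0.png

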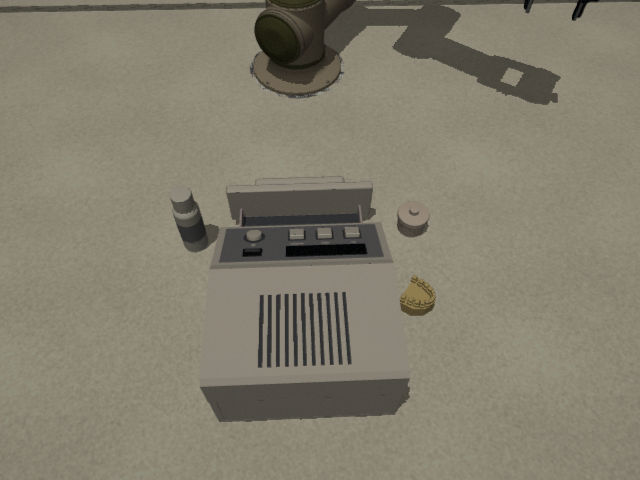

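View pics/top0.png

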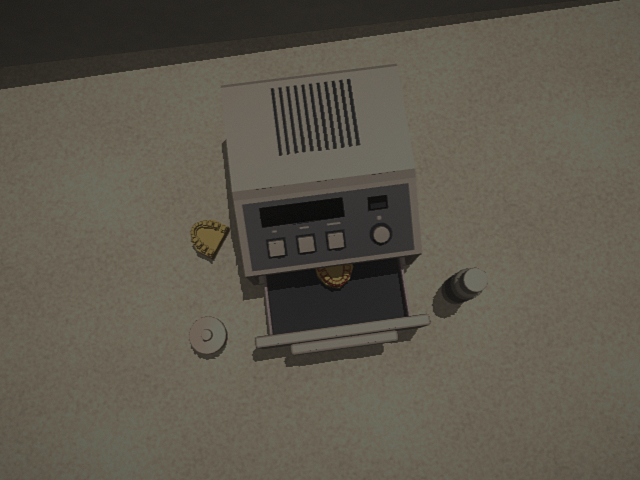

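Run:
```python
from h import *
np.set_printoptions(precision=4,suppress=True)
p=shot('top')
K=np.array(p['camera_matrix']);T=np.linalg.inv(np.array(p['world_to_cam']))
v,u=np.mgrid[0:480,0:640];d=p['depth']
X=np.stack([(u-K[0,2])/K[0,0]*d,(v-K[1,2])/K[1,1]*d,d,np.ones_like(d)],-1)@T.T
np.save('X.npy',X[...,:3])
W=X[...,:3].reshape(-1,3)
print(T[:3,3])
# ledge top: z 0.098..0.11, x<0.56
m=(W[:,2]>.096)&(W[:,2]<.111)&(W[:,0]<.53)&(abs(W[:,1])<.15)
P=W[m];print('ledge',len(P),P.min(0),P.max(0))
for y in np.arange(-.14,.15,.02):
    q=P[abs(P[:,1]-y)<.01]
    if len(q): print(round(y,2),len(q),q[:,0].min(),q[:,0].max(),np.median(q[:,2]))
# panel plane fit
m=(W[:,0]>.61)&(W[:,0]<.75)&(abs(W[:,1]-.0)<.13)&(W[:,2]>.12)&(W[:,2]<.185)
P=W[m]
for _ in range(6):
    A=np.c_[P[:,:2],np.ones(len(P))];c=np.linalg.lstsq(A,P[:,2],rcond=None)[0]
    r=P[:,2]-A@c;P=P[abs(r)<max(.003,1.5*r.std())]
n=np.r_[-c[:2],1];n/=np.linalg.norm(n);print('plane',c,n,np.degrees(np.arccos(n[2])),r.std(),len(P))
# top of unit (z~.18) extents
m=(W[:,2]>.165)&(W[:,0]>.6)&(abs(W[:,1])<.2);P=W[m];print('roof',P.min(0),P.max(0))
r=cv2.minAreaRect(P[:,:2].astype(np.float32));print(r)
print(env.observe()['time_s'])
```

```text
[0.461  0.0405 1.0651]
ledge 3281 [ 0.4746 -0.1385  0.0961] [0.512  0.1374 0.1109]
-0.14 56 0.4941893400891182 0.5113183051562095 0.10530773826666806
-0.12 147 0.4939213737820515 0.5119537988191585 0.10591698571082675
-0.1 150 0.49392218067086596 0.5117099516598426 0.10582129197535045
-0.08 249 0.4758081252131228 0.5116164591593572 0.10500765729877626
-0.06 303 0.4755447966373022 0.5114794259962689 0.10485213976694718
-0.04 296 0.47541544257953056 0.5113720122929801 0.10474093394019407
-0.02 297 0.4752473506847334 0.5113361992955932 0.1047437212071658
0.0 296 0.47514381196445576 0.5110798870083414 0.10478133292890529
0.02 297 0.4750358156670308 0.5107368467012594 0.10478331345191894
0.04 301 0.4747417986924835 0.5107206304263697 0.10497112514785412
0.06 294 0.4745877068311119 0.5106377224369286 0.10462228108375277
0.08 246 0.47480491079245013 0.5103809190049444 0.10490489015861798
0.1 152 0.4923141980284853 0.5103318326077106 0.10595029622628865
0.12 151 0.49217531426165045 0.5102208725292021 0.10548502366587487
0.14 46 0.4929835343039815 0.5091801002419779 0.10483843665687215
plane [ 0.4471  0.0031 -0.1463] [-0.4082 -0.0028  0.9129] 24.090785449589415 0.0014415121358376001 11812
roof [ 0.6786 -0.1392  0.165 ] [0.9062 0.1425 0.1876]
((0.7920331954956055, 0.0016211718320846558), (0.22791360318660736, 0.28046685457229614), 0.36947721242904663)
2.45
```

The scene view has the drawer open towards the robot with its ledge at about (300,180). The top view shows three square keys at (277,248), (306,244) and (336,240), and the round key at (381,235). The middle key is therefore at (306,244). The jar (208,335), cast (210,238) and bottle (465,286) all stand clear of the ledge's path.

Run:
```python
from h import *
np.set_printoptions(precision=4,suppress=True)
X=np.load('X.npy');W=X.reshape(-1,3)
# panel = z at face; raised pts
c=[.4471,.0031,-.1463]; n=np.array([-.4082,-.0028,.9129])
m=(W[:,0]>.61)&(W[:,0]<.68)&(abs(W[:,1])<.125)
h=(W[:,2]-(W[:,0]*c[0]+W[:,1]*c[1]+c[2]))*n[2]
for y0 in (.083,.037,-.009,-.08):
    k=m&(abs(W[:,1]-y0)<.02)&(h>.0055)&(h<.014); P=W[k]
    print('top key',len(P),(P.min(0)+P.max(0))/2,np.ptp(P,axis=0),P.mean(0),'h',np.median(h[k]))
p=shot('scene')
K=np.array(p['camera_matrix']);M=np.array(p['world_to_cam'])
T=np.linalg.inv(M);v,u=np.mgrid[0:480,0:640];d=p['depth']
W=(np.stack([(u-K[0,2])/K[0,0]*d,(v-K[1,2])/K[1,1]*d,d,np.ones_like(d)],-1)@T.T)[...,:3].reshape(-1,3)
h=(W[:,2]-(W[:,0]*c[0]+W[:,1]*c[1]+c[2]))*n[2]
m=(W[:,0]>.61)&(W[:,0]<.68)&(abs(W[:,1])<.125)
for y0 in (.083,.037,-.009,-.08):
    k=m&(abs(W[:,1]-y0)<.02)&(h>.0055)&(h<.014); P=W[k]
    print('scene key',len(P),(P.min(0)+P.max(0))/2,np.ptp(P,axis=0),P.mean(0),'h',np.median(h[k]))
m=(W[:,2]>.096)&(W[:,2]<.111)&(W[:,0]<.53)&(abs(W[:,1])<.05);print('ledge x scene',np.percentile(W[m,0],[0,1,50,100]))
m=(W[:,2]>.165)&(W[:,0]>.6)&(abs(W[:,1])<.2);print('roof',W[m].min(0),W[m].max(0))
s=env.observe();print(s['position'],s['tool_rot'],s['ft_force'],s['time_s'])
# turn to goal
from scipy.spatial.transform import Rotation as R
Rc=np.array(s['tool_rot']);t=np.radians(24.4);z=np.array([np.sin(t),0,-np.cos(t)])
for y in ([0,1,0],[0,-1,0]):
    G=np.c_[np.cross(y,z),y,z];print('rv',R.from_matrix(Rc.T@G).as_rotvec())
    print(G)
```

```text
top key 223 [0.6494 0.0853 0.151 ] [0.0469 0.024  0.021 ] [0.6369 0.0853 0.1473] h 0.0077313225507282856
top key 221 [0.6531 0.0394 0.1522] [0.0534 0.0239 0.0241] [0.6374 0.0394 0.1476] h 0.007850712929488786
top key 216 [ 0.6508 -0.006   0.1515] [0.0478 0.0292 0.0211] [ 0.638  -0.0062  0.1476] h 0.007766975763042323
top key 194 [ 0.6527 -0.0773  0.1534] [0.052  0.0253 0.0234] [ 0.6394 -0.0775  0.1481] h 0.007881803834121019
scene key 119 [0.6359 0.085  0.1469] [0.0235 0.0235 0.0116] [0.6372 0.0849 0.1483] h 0.008888705177573479
scene key 118 [0.6358 0.0394 0.1472] [0.0232 0.024  0.0127] [0.6374 0.0391 0.1484] h 0.008840547633185494
scene key 116 [ 0.6374 -0.0066  0.1479] [0.0231 0.0218 0.0116] [ 0.6382 -0.0069  0.1485] h 0.008856708969474445
scene key 122 [ 0.6528 -0.0773  0.1532] [0.0531 0.0236 0.021 ] [ 0.6414 -0.077   0.1495] h 0.008789710638876522
ledge x scene [0.0416 0.0493 0.493  0.512 ]
roof [ 0.6817 -0.1395  0.165 ] [1.144  0.1422 0.8431]
[0.1771 0.5207 0.2313] [[-0.9468  0.322  -0.    ]
 [ 0.322   0.9468  0.    ]
 [ 0.      0.     -1.    ]] [-0.1759  0.9852 -0.2857] 2.5
rv [-0.0698 -0.422  -0.3228]
[[-0.9107  0.      0.4131]
 [ 0.      1.      0.    ]
 [-0.4131  0.     -0.9107]]
rv [-0.5958  0.0985  2.7559]
[[ 0.9107  0.      0.4131]
 [ 0.     -1.      0.    ]
 [ 0.4131  0.     -0.9107]]
```

```bash
cat >> h.py <<'E'
from scipy.spatial.transform import Rotation as R
t=np.radians(24.4);G=np.c_[[-np.cos(t),0,-np.sin(t)],[0,1,0],[np.sin(t),0,-np.cos(t)]]
def plan(goal,n,nr=6,Gm=G):
    s=env.observe();p=np.array(s['position']);Q=np.array(s['tool_rot']);goal=np.array(goal)
    rv=R.from_matrix(Q.T@Gm).as_rotvec()/nr;st=None
    for i in range(n):
        d=Q.T@((goal-p)/(n-i))*1000;d=np.round(d,1 if n<3 else 0);r=np.round(rv,3) if i<nr else np.zeros(3)
        print('0',*d,*r,end='; ');p=p+Q@d/1000;Q=Q@R.from_rotvec(r).as_matrix()
    print('\n',p,R.from_matrix(Q.T@Gm).as_rotvec())
E
python3 -c "
from h import *
plan([.42,0,.2],16)"
```

```text
0 -25.0 -26.0 2.0 -0.012 -0.07 -0.054; 0 -23.0 -27.0 3.0 -0.012 -0.07 -0.054; 0 -21.0 -29.0 5.0 -0.012 -0.07 -0.054; 0 -20.0 -30.0 6.0 -0.012 -0.07 -0.054; 0 -17.0 -31.0 7.0 -0.012 -0.07 -0.054; 0 -15.0 -32.0 7.0 -0.012 -0.07 -0.054; 0 -13.0 -32.0 8.0 0.0 0.0 0.0; 0 -13.0 -33.0 8.0 0.0 0.0 0.0; 0 -13.0 -32.0 8.0 0.0 0.0 0.0; 0 -13.0 -33.0 8.0 0.0 0.0 0.0; 0 -13.0 -32.0 8.0 0.0 0.0 0.0; 0 -13.0 -33.0 8.0 0.0 0.0 0.0; 0 -13.0 -32.0 8.0 0.0 0.0 0.0; 0 -13.0 -33.0 8.0 0.0 0.0 0.0; 0 -14.0 -32.0 8.0 0.0 0.0 0.0; 0 -13.0 -33.0 7.0 0.0 0.0 0.0; 
 [ 4.19807246e-01 -3.52544386e-04  1.99943972e-01] [ 0.00267834 -0.00163883  0.0005766 ]
```

Call:
{"fn": "servo_tool", "kwargs": {
  "deltas": "0 -25 -26 2 -0.012 -0.07 -0.054; 0 -23 -27 3 -0.012 -0.07 -0.054; 0 -21 -29 5 -0.012 -0.07 -0.054; 0 -20 -30 6 -0.012 -0.07 -0.054; 0 -17 -31 7 -0.012 -0.07 -0.054; 0 -15 -32 7 -0.012 -0.07 -0.054; 0 -13 -32 8 0 0 0; 0 -13 -33 8 0 0 0"
}}

```text
time_s: 3.17
position: [0.2972, 0.2582, 0.2147]
tool_rot: [[-0.911, -0.004, 0.412], [-0.003, 1.0, 0.003], [-0.412, 0.002, -0.911]]
ft_force: [1.0, 0.3, -0.4]
grip_width: -0.0002
gripper_force: 0.0
```

Call:
{"fn": "servo_tool", "kwargs": {
  "deltas": "0 -13 -32 8 0 0 0; 0 -13 -33 8 0 0 0; 0 -13 -32 8 0 0 0; 0 -13 -33 8 0 0 0; 0 -13 -32 8 0 0 0; 0 -13 -33 8 0 0 0; 0 -14 -32 8 0 0 0; 0 -13 -33 7 0 0 0"
}}

```text
time_s: 3.83
position: [0.4203, -0.0024, 0.2002]
tool_rot: [[-0.911, -0.001, 0.413], [0.0, 1.0, 0.002], [-0.413, 0.002, -0.911]]
ft_force: [1.3, 0.5, 0.8]
grip_width: 0.0001
gripper_force: 0.0
```

```bash
python3 -c "
from h import *
s=env.observe();print(s['position'],s['ft_force'],s['time_s'])
plan([.42,0,.087],7,1)"
```

```text
[ 0.42026776 -0.00239503  0.20023266] [1.30071832 0.51729238 0.82255388] 3.8333
0 7.0 0.0 15.0 0.002 -0.0 -0.0; 0 7.0 0.0 15.0 0.0 0.0 0.0; 0 7.0 0.0 15.0 0.0 0.0 0.0; 0 6.0 1.0 15.0 0.0 0.0 0.0; 0 7.0 0.0 14.0 0.0 0.0 0.0; 0 6.0 1.0 15.0 0.0 0.0 0.0; 0 7.0 0.0 14.0 0.0 0.0 0.0; 
 [ 4.19970823e-01 -3.55523755e-04  8.70166380e-02] [ 8.30577958e-05 -3.93201975e-04 -2.03492606e-05]
```

Call:
{"fn": "servo_tool", "kwargs": {
  "deltas": "0 7 0 15 0.002 0 0; 0 7 0 15 0 0 0; 0 7 0 15 0 0 0; 0 6 1 15 0 0 0; 0 7 0 14 0 0 0; 0 6 1 15 0 0 0; 0 7 0 14 0 0 0; 0 0 0 0 0 0 0"
}}

```text
time_s: 4.5
position: [0.4184, 0.002, 0.0848]
tool_rot: [[-0.913, -0.001, 0.408], [0.0, 1.0, 0.002], [-0.408, 0.002, -0.913]]
ft_force: [-0.2, 0.5, -0.5]
grip_width: 0.0001
gripper_force: 0.0
```

Call:
{"fn": "servo_tool", "kwargs": {
  "deltas": "0 -3.6 0 1.7 0 0 0; 0 -3.6 0 1.7 0 0 0; 0 -3.6 0 1.7 0 0 0; 0 -3.6 0 1.7 0 0 0; 0 -3.6 0 1.7 0 0 0; 0 -3.6 0 1.7 0 0 0; 0 -3.6 0 1.7 0 0 0; 0 -1.8 0 0.8 0 0 0"
}}

```text
time_s: 5.17
position: [0.4499, 0.0017, 0.0864]
tool_rot: [[-0.911, -0.001, 0.412], [-0.001, 1.0, 0.001], [-0.412, 0.0, -0.911]]
ft_force: [-0.2, -0.9, -0.1]
grip_width: -0.0002
gripper_force: 0.0
```

Run:
```python
from h import *
s=env.observe();print(s['position'],s['ft_force'],s['time_s'])
p=shot('wrist','w1.png');cv2.imwrite('pics/t1.png',np.hstack([shot('top')['img'][150:450,150:550,::-1],p['img'][::2,::2,::-1][:240].repeat(1,0) if 0 else cv2.resize(p['img'][:,:,::-1],(400,300))]))
```

```text
[0.44988259 0.00169295 0.08643361] [-0.18245133 -0.93308508 -0.05500453] 5.1667
```

View pics/t1.png

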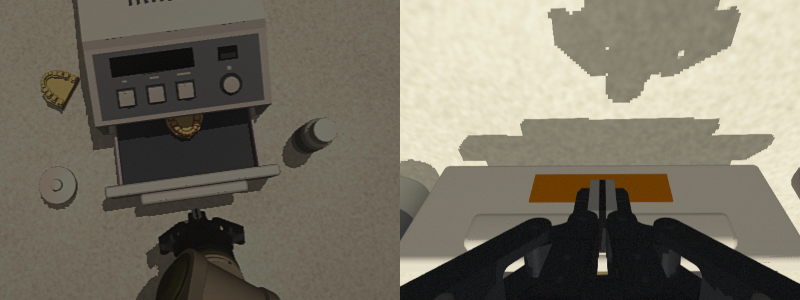

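The left half (top camera) shows the shut fingertips at (197,215), just short of the ledge's middle. The wrist view confirms they are centred on it. I'll push slowly.

Call:
{"fn": "servo_tool", "kwargs": {
  "deltas": "0 -2.3 0 1 0 0 0; 0 -2.3 0 1 0 0 0; 0 -2.3 0 1 0 0 0; 0 -2.3 0 1 0 0 0; 0 -2.3 0 1 0 0 0; 0 -2.3 0 1 0 0 0; 0 -2.3 0 1 0 0 0; 0 -2.3 0 1 0 0 0"
}}

```text
time_s: 5.93
position: [0.4693, 0.0018, 0.0865]
tool_rot: [[-0.912, -0.001, 0.411], [-0.001, 1.0, 0.001], [-0.411, 0.001, -0.912]]
ft_force: [-1.4, -1.2, 0.3]
grip_width: 0.0
gripper_force: 0.9
```

Call:
{"fn": "servo_tool", "kwargs": {
  "deltas": "0 -2.3 0 1 0 0 0; 0 -2.3 0 1 0 0 0; 0 -2.3 0 1 0 0 0; 0 -2.3 0 1 0 0 0; 0 -2.3 0 1 0 0 0; 0 -2.3 0 1 0 0 0; 0 -2.3 0 1 0 0 0; 0 -2.3 0 1 0 0 0"
}}

```text
time_s: 6.6
position: [0.4894, 0.0019, 0.0867]
tool_rot: [[-0.912, -0.001, 0.411], [-0.001, 1.0, 0.001], [-0.411, 0.001, -0.912]]
ft_force: [-2.0, -0.1, -1.6]
grip_width: -0.0004
gripper_force: 0.9
```

Call:
{"fn": "servo_tool", "kwargs": {
  "deltas": "0 -2.3 0 1 0 0 0; 0 -2.3 0 1 0 0 0; 0 -2.3 0 1 0 0 0; 0 -2.3 0 1 0 0 0; 0 -2.3 0 1 0 0 0; 0 -2.3 0 1 0 0 0; 0 -2.3 0 1 0 0 0; 0 -2.3 0 1 0 0 0"
}}

```text
time_s: 7.27
position: [0.5096, 0.0018, 0.0871]
tool_rot: [[-0.911, -0.001, 0.412], [-0.001, 1.0, 0.001], [-0.412, 0.0, -0.911]]
ft_force: [-1.0, 0.2, -0.8]
grip_width: -0.0002
gripper_force: 0.9
```

Call:
{"fn": "servo_tool", "kwargs": {
  "deltas": "0 -2.3 0 1 0 0 0; 0 -2.3 0 1 0 0 0; 0 -2.3 0 1 0 0 0; 0 -2.3 0 1 0 0 0; 0 -2.3 0 1 0 0 0; 0 -2.3 0 1 0 0 0; 0 -2.3 0 1 0 0 0; 0 -2.3 0 1 0 0 0"
}}

```text
time_s: 7.93
position: [0.5297, 0.0018, 0.0874]
tool_rot: [[-0.911, -0.001, 0.412], [-0.001, 1.0, 0.001], [-0.412, 0.0, -0.911]]
ft_force: [-1.6, 1.2, -1.6]
grip_width: -0.0002
gripper_force: 0.9
```

Call:
{"fn": "servo_tool", "kwargs": {
  "deltas": "0 -1.8 0 0.8 0 0 0; 0 -1.8 0 0.8 0 0 0; 0 -1.8 0 0.8 0 0 0; 0 -1.8 0 0.8 0 0 0; 0 -1.8 0 0.8 0 0 0; 0 -1.8 0 0.8 0 0 0; 0 -1.8 0 0.8 0 0 0; 0 -1.8 0 0.8 0 0 0"
}}

```text
time_s: 8.6
position: [0.5454, 0.0018, 0.0875]
tool_rot: [[-0.911, -0.001, 0.412], [-0.001, 1.0, 0.001], [-0.412, 0.0, -0.911]]
ft_force: [-2.7, 0.9, -1.2]
grip_width: 0.0
gripper_force: 0.9
```

Run:
```python
from h import *
s=env.observe();print(s['position'],s['ft_force'],s['time_s'])
p=shot('top')
K=np.array(p['camera_matrix']);T=np.linalg.inv(np.array(p['world_to_cam']));d=p['depth'];v,u=np.mgrid[0:480,0:640]
W=(np.stack([(u-K[0,2])/K[0,0]*d,(v-K[1,2])/K[1,1]*d,d,np.ones_like(d)],-1)@T.T)[...,:3].reshape(-1,3)
m=(W[:,2]>.1)&(W[:,2]<.109)&(W[:,0]<.62)&(abs(W[:,1])>.04)&(abs(W[:,1])<.08);print('ledge',W[m].min(0),W[m].max(0))
m=(W[:,2]>.115)&(W[:,2]<.13)&(W[:,0]<.64)&(W[:,0]>.59)&(abs(W[:,1])<.12)&(abs(W[:,1])>.07);print('panel front edge',W[m].min(0))
```

```text
[0.54538792 0.0018492  0.08749295] [-2.68641778  0.85071843 -1.17024245] 8.6
ledge [ 0.55423879 -0.07998664  0.1000009 ] [0.60495036 0.07998474 0.10899542]
panel front edge [ 0.60298578 -0.11988286  0.11517592]
```

Call:
{"fn": "servo_tool", "kwargs": {
  "deltas": "0 -1.1 0 0.5 0 0 0; 0 -1.1 0 0.5 0 0 0; 0 -1.1 0 0.5 0 0 0; 0 -1.1 0 0.5 0 0 0; 0 -1.1 0 0.5 0 0 0; 0 -1.1 0 0.5 0 0 0; 0 -1.1 0 0.5 0 0 0; 0 -1.1 0 0.5 0 0 0"
}}

```text
time_s: 9.32
position: [0.5551, 0.0018, 0.0876]
tool_rot: [[-0.911, -0.001, 0.412], [-0.001, 1.0, 0.001], [-0.412, 0.0, -0.911]]
ft_force: [-1.9, -0.1, 0.7]
grip_width: 0.0003
gripper_force: 0.8
```

Call:
{"fn": "servo_tool", "kwargs": {
  "deltas": "0 -0.55 0 0.25 0 0 0; 0 -0.55 0 0.25 0 0 0; 0 -0.55 0 0.25 0 0 0; 0 -0.55 0 0.25 0 0 0"
}}

```text
time_s: 9.65
position: [0.5574, 0.0018, 0.0876]
tool_rot: [[-0.911, -0.001, 0.412], [-0.001, 1.0, 0.001], [-0.412, 0.0, -0.911]]
ft_force: [-1.2, -0.2, 1.4]
grip_width: -0.0001
gripper_force: 0.8
```

Call:
{"fn": "servo_tool", "kwargs": {
  "deltas": "0 -0.55 0 0.25 0 0 0; 0 -0.55 0 0.25 0 0 0; 0 -0.55 0 0.25 0 0 0; 0 -0.55 0 0.25 0 0 0"
}}

```text
time_s: 9.98
position: [0.559, 0.0019, 0.0874]
tool_rot: [[-0.912, -0.001, 0.41], [-0.001, 1.0, 0.001], [-0.41, 0.0, -0.912]]
ft_force: [-10.9, -2.1, 8.7]
grip_width: -0.0
gripper_force: 5.3
```

The force has jumped from 2 N to 11 N and the tip has stalled at the expected x, so the drawer is on its stop. I'll back off and check.

Call:
{"fn": "servo_tool", "kwargs": {
  "deltas": "0 0 0 0 0 0 0; 0 1.8 0 -0.8 0 0 0; 0 4 0 -1.8 0 0 0; 0 9 0 -4 0 0 0; 0 14 0 -6 0 0 0; 0 14 0 -6 0 0 0; 0 0 0 0 0 0 0"
}}

```text
time_s: 10.57
position: [0.5107, 0.0022, 0.0864]
tool_rot: [[-0.912, -0.001, 0.41], [-0.0, 1.0, 0.001], [-0.41, 0.001, -0.912]]
ft_force: [0.3, 0.5, -0.9]
grip_width: 0.0001
gripper_force: 0.0
```

Run:
```python
from h import *
np.set_printoptions(precision=4,suppress=True)
s=env.observe();print(s['position'],s['ft_force'],s['time_s'])
p=shot('top','t2.png')
K=np.array(p['camera_matrix']);T=np.linalg.inv(np.array(p['world_to_cam']));d=p['depth'];v,u=np.mgrid[0:480,0:640]
W=(np.stack([(u-K[0,2])/K[0,0]*d,(v-K[1,2])/K[1,1]*d,d,np.ones_like(d)],-1)@T.T)[...,:3].reshape(-1,3)
m=(W[:,2]>.1)&(W[:,2]<.109)&(W[:,0]<.62)&(W[:,0]>.535)&(abs(W[:,1])>.05)&(abs(W[:,1])<.08);print('ledge',W[m].min(0))
print(env.spot_point('key_middle_top',p)[:1])
plan([.53,.015,.17],4,1)
```

```text
[0.5107 0.0022 0.0864] [ 0.2652  0.4902 -0.9192] 10.5667
ledge [ 0.5677 -0.08    0.1   ]
[{'uv': [306.2, 240.8], 'conf': 0.82}]
0 -12.0 3.0 -17.0 0.0 -0.001 0.0; 0 -12.0 3.0 -17.0 0.0 0.0 0.0; 0 -13.0 4.0 -17.0 0.0 0.0 0.0; 0 -12.0 3.0 -18.0 0.0 0.0 0.0; 
 [0.5296 0.0146 0.1702] [0.0002 0.0003 0.0002]
```

View pics/t2.png

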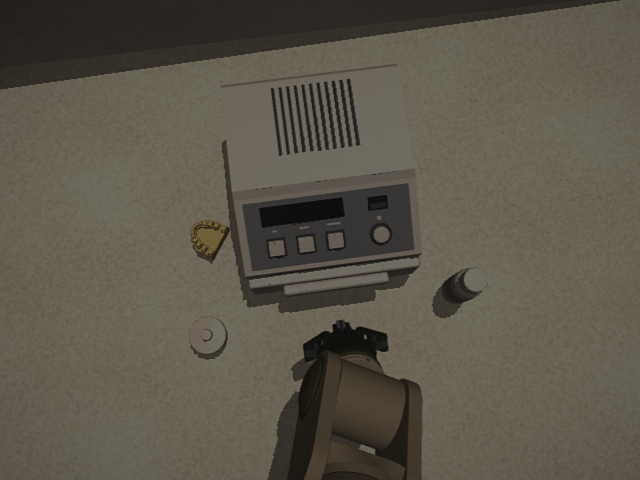

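The drawer front is closed flush (ledge at (337,284), x = 0.568 as predicted), and the model is out of sight inside. The keys are where they were. Next I go up and over to 40 mm above the middle key.

Call:
{"fn": "servo_tool", "kwargs": {
  "deltas": "0 -12 3 -18 0 -0.001 0; 0 -12 3 -18 0 0 0; 0 -13 4 -18 0 0 0; 0 -12 3 -18 0 0 0; 0 -8 2 -12 0 0 0; 0 0 0 0 0 0 0"
}}

```text
time_s: 11.17
position: [0.5329, 0.0167, 0.1904]
tool_rot: [[-0.908, -0.001, 0.419], [-0.002, 1.0, -0.001], [-0.419, -0.001, -0.908]]
ft_force: [0.1, -0.0, -0.1]
grip_width: -0.0003
gripper_force: 0.0
```

```bash
python3 -c "
from h import *
plan([.6205,.0392,.1844],7,1)"
```

```text
0 -11.0 3.0 6.0 -0.001 0.006 0.002; 0 -11.0 3.0 6.0 0.0 0.0 0.0; 0 -11.0 3.0 6.0 0.0 0.0 0.0; 0 -11.0 3.0 6.0 0.0 0.0 0.0; 0 -11.0 4.0 6.0 0.0 0.0 0.0; 0 -11.0 3.0 6.0 0.0 0.0 0.0; 0 -11.0 4.0 6.0 0.0 0.0 0.0; 
 [0.62033293 0.03967297 0.18404579] [ 0.000234    0.00039161 -0.00038371]
```

Call:
{"fn": "servo_tool", "kwargs": {
  "deltas": "0 -11 3 6 0 0 0; 0 -11 3 6 0 0 0; 0 -11 3 6 0 0 0; 0 -11 3 6 0 0 0; 0 -11 4 6 0 0 0; 0 -11 3 6 0 0 0; 0 -11 4 6 0 0 0; 0 0 0 0 0 0 0"
}}

```text
time_s: 11.83
position: [0.6196, 0.0401, 0.1792]
tool_rot: [[-0.911, -0.001, 0.412], [-0.001, 1.0, 0.001], [-0.412, 0.0, -0.911]]
ft_force: [-0.9, -1.2, -0.7]
grip_width: -0.0005
gripper_force: 0.0
```

Run:
```python
from h import *
np.set_printoptions(precision=4,suppress=True)
s=env.observe();print(s['position'],s['ft_force'],s['time_s'])
k=np.array([.637,.0394,.148]);print('key in tool mm',np.array(s['tool_rot']).T@(k-s['position'])*1000)
plan(k-G[:,2]*.01,6,1)
a=shot('top')['img'][180:300,240:400,::-1];b=shot('wrist')['img'][:,:,::-1]
p=shot('wrist')
for n in ['key_middle_top']: print(env.spot_point(n,p)[:2])
cv2.imwrite('pics/k1.png',np.hstack([cv2.resize(a,(400,300)),cv2.resize(b,(400,300))]))
```

```text
[0.6196 0.0401 0.1792] [-0.8672 -1.2482 -0.6566] 11.8333
key in tool mm [-3.0402 -0.7253 35.5766]
0 -1.0 -0.0 4.0 0.001 -0.001 0.001; 0 -0.0 -0.0 4.0 0.0 0.0 0.0; 0 -1.0 -0.0 4.0 0.0 0.0 0.0; 0 -0.0 -0.0 5.0 0.0 0.0 0.0; 0 -1.0 -0.0 4.0 0.0 0.0 0.0; 0 -0.0 -1.0 5.0 0.0 0.0 0.0; 
 [0.633  0.0391 0.1567] [-0.0001  0.0002 -0.0002]
[{'uv': [326.3, 281.6], 'conf': 0.7}]
```

View pics/k1.png

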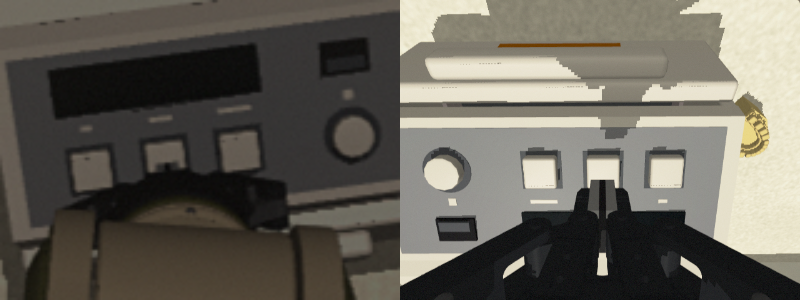

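The wrist view (rotated half a turn) has the fingertips at (602,181) directly over the middle square key at (603,167), with the round key far left at (445,172). I'll approach to about 8 mm, check the depth in the wrist camera, then press.

Call:
{"fn": "servo_tool", "kwargs": {
  "deltas": "0 -1 0 5 0 0 0; 0 0 0 5 0 0 0; 0 -1 0 5 0 0 0; 0 0 -0.5 5 0 0 0; 0 -1 0 4 0 0 0; 0 0 0 3 0 0 0; 0 0 0 0 0 0 0"
}}

```text
time_s: 12.62
position: [0.6317, 0.0393, 0.1561]
tool_rot: [[-0.911, -0.001, 0.411], [-0.0, 1.0, 0.001], [-0.411, 0.001, -0.911]]
ft_force: [-0.4, 1.0, -0.0]
grip_width: 0.0003
gripper_force: 0.0
```

Run:
```python
from h import *
np.set_printoptions(precision=4,suppress=True)
s=env.observe();Q=np.array(s['tool_rot']);print(s['position'],s['ft_force'],s['time_s'])
k=np.array([.637,.0394,.148]);print('key in tool mm',Q.T@(k-s['position'])*1000)
p=shot('wrist')
K=np.array(p['camera_matrix']);T=np.linalg.inv(np.array(p['world_to_cam']));d=p['depth'];v,u=np.mgrid[0:480,0:640]
W=(np.stack([(u-K[0,2])/K[0,0]*d,(v-K[1,2])/K[1,1]*d,d,np.ones_like(d)],-1)@T.T)[...,:3].reshape(-1,3)
L=(W-s['position'])@Q*1000
for y0 in (46,0,-46):
    m=(abs(L[:,1]-y0)<16)&(L[:,2]>3)&(L[:,2]<13)&(abs(L[:,0])<25);P=L[m]
    print(y0,len(P),np.percentile(P,[1,50,99],axis=0))
cv2.imwrite('pics/w3.png',p['img'][:,:,::-1])
```

```text
[0.6317 0.0393 0.1561] [-0.4482  1.0288 -0.0351] 12.6167
key in tool mm [-1.5142  0.0467  9.6135]
46 3249 [[-10.2552  36.4262  10.2561]
 [  1.5995  47.7322  11.5803]
 [ 12.6135  59.2899  12.9192]]
0 1355 [[-0.416  -9.3151 10.3068]
 [ 7.8727  3.0777 11.7719]
 [12.4283 13.5979 12.9203]]
-46 3165 [[-10.6377 -54.9506  10.413 ]
 [  1.1354 -43.5072  11.7778]
 [ 12.0681 -32.2445  12.944 ]]
```

Call:
{"fn": "servo_tool", "kwargs": {
  "deltas": "0 0 0.8 2 0 0 0; 0 0 0 2 0 0 0; 0 0 0 2 0 0 0; 0 0 0 1 0 0 0; 0 0 0 1 0 0 0; 0 0 0 0 0 0 0"
}}

```text
time_s: 13.17
position: [0.635, 0.0402, 0.1495]
tool_rot: [[-0.911, -0.001, 0.412], [-0.001, 1.0, 0.001], [-0.412, 0.0, -0.911]]
ft_force: [0.0, 0.2, 0.1]
grip_width: 0.0001
gripper_force: 0.0
```

Call:
{"fn": "servo_tool", "kwargs": {
  "deltas": "0 0 0 0.5 0 0 0; 0 0 0 0.5 0 0 0; 0 0 0 0.5 0 0 0; 0 0 0 0.5 0 0 0"
}}

```text
time_s: 13.5
position: [0.6358, 0.0401, 0.1479]
tool_rot: [[-0.911, -0.001, 0.413], [-0.001, 1.0, 0.001], [-0.413, 0.0, -0.911]]
ft_force: [0.3, -0.4, 0.2]
grip_width: -0.0003
gripper_force: 0.0
```

Call:
{"fn": "servo_tool", "kwargs": {
  "deltas": "0 0 0 0.5 0 0 0; 0 0 0 0.5 0 0 0; 0 0 0 0.5 0 0 0; 0 0 0 0 0 0 0"
}}

```text
time_s: 13.83
position: [0.6364, 0.0402, 0.1465]
tool_rot: [[-0.911, -0.001, 0.413], [-0.001, 1.0, 0.001], [-0.413, 0.0, -0.911]]
ft_force: [-1.2, -0.4, 2.0]
grip_width: 0.0003
gripper_force: 0.8
```

Call:
{"fn": "servo_tool", "kwargs": {
  "deltas": "0 0 0 0.5 0 0 0; 0 0 0 0.5 0 0 0; 0 0 0 0.5 0 0 0; 0 0 0 0.5 0 0 0; 0 0 0 0 0 0 0"
}}

```text
time_s: 14.25
position: [0.6372, 0.0402, 0.1447]
tool_rot: [[-0.911, -0.001, 0.413], [-0.001, 1.0, 0.001], [-0.413, 0.0, -0.911]]
ft_force: [-2.1, 0.3, 2.2]
grip_width: -0.0001
gripper_force: 1.5
```

Call:
{"fn": "servo_tool", "kwargs": {
  "deltas": "0 0 0 0.4 0 0 0; 0 0 0 0.4 0 0 0; 0 0 0 0 0 0 0"
}}

```text
time_s: 14.5
position: [0.6376, 0.0402, 0.144]
tool_rot: [[-0.911, -0.001, 0.413], [-0.001, 1.0, 0.001], [-0.413, 0.0, -0.911]]
ft_force: [-2.6, -0.2, 2.1]
grip_width: -0.0002
gripper_force: 1.8
```

Call:
{"fn": "servo_tool", "kwargs": {
  "deltas": "0 0 0 0.4 0 0 0; 0 0 0 0.4 0 0 0; 0 0 0 0 0 0 0"
}}

```text
time_s: 14.75
position: [0.6379, 0.0402, 0.1434]
tool_rot: [[-0.911, -0.001, 0.413], [-0.001, 1.0, 0.001], [-0.413, 0.0, -0.911]]
ft_force: [-3.1, -0.9, 2.5]
grip_width: 0.0004
gripper_force: 2.2
```

Call:
{"fn": "servo_tool", "kwargs": {
  "deltas": "0 0 0 0.4 0 0 0; 0 0 0 0 0 0 0"
}}

```text
time_s: 14.92
position: [0.6379, 0.0402, 0.1433]
tool_rot: [[-0.911, -0.001, 0.413], [-0.001, 1.0, 0.001], [-0.413, 0.0, -0.911]]
ft_force: [-5.2, 0.3, 5.9]
grip_width: -0.0004
gripper_force: 4.2
```

The force has risen to 8 N and the tip no longer advances, so the key is right down. Now I release and withdraw.

Call:
{"fn": "servo_tool", "kwargs": {
  "deltas": "0 0 0 0 0 0 0; 0 0 0 -1 0 0 0; 0 0 0 -2 0 0 0; 0 0 0 -4 0 0 0; 0 0 0 -10 0 0 0; 0 0 0 -20 0 0 0; 0 0 0 -30 0 0 0; 0 0 0 -30 0 0 0"
}}

```text
time_s: 15.58
position: [0.5971, 0.0401, 0.232]
tool_rot: [[-0.912, -0.001, 0.411], [-0.0, 1.0, 0.001], [-0.411, 0.001, -0.912]]
ft_force: [-0.1, 0.3, 0.1]
grip_width: 0.0002
gripper_force: 0.0
```

Call:
{"fn": "servo_tool", "kwargs": {
  "deltas": "0 15 0 -20 0 0 0; 0 25 0 -20 0 0 0; 0 30 0 -10 0 0 0; 0 30 0 -10 0 0 0; 0 20 0 -8 0 0 0; 0 0 0 0 0 0 0; 0 0 0 0 0 0 0"
}}

```text
time_s: 16.17
position: [0.4601, 0.04, 0.2446]
tool_rot: [[-0.91, -0.0, 0.414], [-0.0, 1.0, 0.0], [-0.414, -0.0, -0.91]]
ft_force: [1.5, -0.2, -0.4]
grip_width: -0.0
gripper_force: 0.0
```

Run:
```python
from h import *
np.set_printoptions(precision=4,suppress=True)
s=env.observe();print(s['position'],s['ft_force'],s['time_s'])
p=shot('top')
K=np.array(p['camera_matrix']);T=np.linalg.inv(np.array(p['world_to_cam']));d=p['depth'];v,u=np.mgrid[0:480,0:640]
W=(np.stack([(u-K[0,2])/K[0,0]*d,(v-K[1,2])/K[1,1]*d,d,np.ones_like(d)],-1)@T.T)[...,:3].reshape(-1,3)
m=(W[:,2]>.1)&(W[:,2]<.109)&(W[:,0]<.62)&(W[:,0]>.535)&(abs(W[:,1])>.05)&(abs(W[:,1])<.08);print('ledge',W[m].min(0))
c=[.4471,.0031,-.1463];h=(W[:,2]-(W[:,0]*c[0]+W[:,1]*c[1]+c[2]))*.9129
for y0 in (.085,.039,-.006,-.077):
    k=(abs(W[:,0]-.638)<.006)&(abs(W[:,1]-y0)<.006);print('h',np.median(h[k]),k.sum())
b=shot('scene')['img'];cv2.imwrite('pics/f.png',np.hstack([cv2.resize(x[:,:,::-1],(400,300)) for x in (p['img'],b)]))
```

```text
[0.4601 0.04   0.2446] [ 1.5454 -0.175  -0.3533] 16.1667
ledge [ 0.5674 -0.08    0.1001]
h 0.008182560194942887 65
h 0.007927504949273302 65
h 0.007719451208866986 65
h 0.008157517787415329 64
```

View pics/f.png

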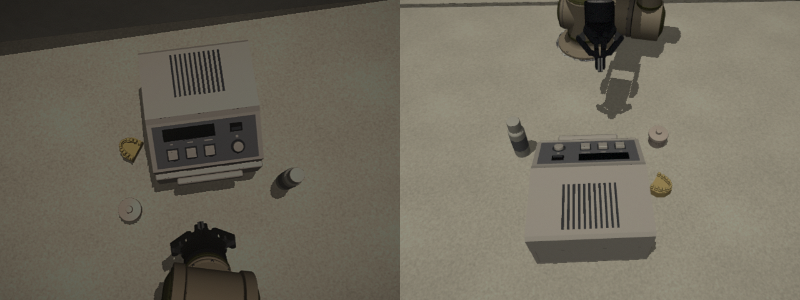

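The drawer is home, all the keys stand up at the same height, and the arm is clear of everything. The bottle (290,180), jar (130,210) and cast (130,150) have not moved.

```bash
python3 -c "
from rig import env
print(env.close_job())"
```

```text
the job is handed in; nothing more can be done
None
```

The drawer was pushed fully home, then the middle key was pressed right down and came back up; the arm is withdrawn, nothing else was touched, and the job is handed in at about 16 s of the 42 s allowed.

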